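Bed in a taper-shank doming stake and wedge it free

TASK

Bed in the new doming stake at the goldsmith's bench: take it from the wooden block and seat its tapered shank fully home in the sprung sleeve of the blue holder, turning it to and fro as you press gently: a straight shove would push the sleeve too far down. Then let go of it and drive the orange-handled wedge through the holder's slot until the stake is lifted free of the grip, and leave the stake standing loose on the wedge with both let go. Leave the bowl, hammer and scriber alone.

Things in the scene. Friction and masses are not known exactly. Their poses are not given: they have to be found in the camera images.
- stake: Steel doming stake, 0.36 kg, 111 mm tall, round about its z (its yaw does not matter). Origin: centre of the small bottom end of the tapered shank; z up. Shank: 10 mm across at z 0, chamfered to 15 mm at z 2.5, then 24 mm at z 50. Flange 40 mm across, z 50 to 56; domed head 31 mm across, z 94 to 111. Starts upright in the block, its flange on the block's top.
- stake_grip (a point): On the stake's axis at z 80 mm of the stake, in the dark round barrel (27 mm across, z 56 to 94): a good place for the TCP when gripping from above, the fingertips then clear the flange by 5 mm.
- block: Fixed wooden block 70 x 70 mm, 56 mm tall, with a 27 mm upright hole through its centre in which the stake starts. Origin: centre of its underside.
- holder: Fixed blue taper holder on a 90 x 70 mm dark base plate 10 mm thick; body 56 mm along its x, 52 mm along its y, 73 mm tall, with a steel sleeve standing 8 mm out of its top. Origin: centre of the underside, z up. The sleeve's upright bore leads down into a slot that runs right through the body along the holder's x.
- sleeve (a joint): Sprung steel sleeve, 38 mm across, its hole 25.6 mm at the rim (holder z 81) and 20 mm at the foot (z 50 to 54). 0 = up (at rest), grows in m as it is pressed down, 6 mm at most. It starts to sink at 6 N of load from the stake, then 1 mm per 4 N. Keep it under 4 mm (22 N). It springs back up when let go.
- bore_mouth (a point): Centre of the sleeve's rim at rest, holder z 81 mm. Four sprung brass shoes 3 to 13 mm below it grip the shank over the last 6 mm or so before home and drag some 25 to 35 N on a straight push; turned to and fro (about 1.5 mm down per rad of turn) it sinks with about 10 N. Home: flange on the rim, stake origin 31 mm above holder origin. Raised 6 mm from home it is free.
- slot_floor (a point): Point on the slot's floor directly below the bore's axis, z 24 mm of the holder. The slot is 14 mm wide (wider under the bore), its roof at z 50, open at both ends (holder x -28 and +28 mm); either end may be used. The end of a stake that is home stands 7 mm above the slot floor.
- wedge: Drift wedge, 0.12 kg, lying on its flat underside. Origin on the underside; x along the blade to the tip, z up. Orange handle x -80 to -20 mm, 20 mm wide (y), 34 mm tall. Polished slippery blade x -20 to +80 mm, 9 mm thick (y), flat below, sloped above: 24 mm tall at the handle falling evenly to 4 mm at the tip. It stays put in the slot when let go.
- wedge_tip (a point): Tip of the blade at the underside, x 80, z 0 mm of the wedge. With the wedge on the slot's floor, the blade meets the end of a seated stake when the tip is about 10 mm past the bore's axis; then it lifts 1 mm per 5 mm of travel at a driving force of about 15 to 25 N: tip 50 mm past the axis lifts about 8 mm.
- wedge_grip (a point): Point in the handle at x -54, z 22 mm of the wedge: gripping here from above across the 20 mm width keeps the gripper's body clear of the stake.
- bowl: Loose small steel bowl, 80 mm across, 32 mm tall, origin under its centre. Leave alone.
- hammer: Loose small hammer, 190 mm long. Leave alone.
- scriber: Loose red round marking scriber, 10 mm thick, about 120 mm long. Leave alone.
There are look-alikes about, which are no part of the job. There is more than one size of the wedge; the one meant has the size given above.

How it is judged:
By the outcome, as a careful person would: the job done as asked, in the order asked, and still so for the second after the job is handed in, with the robot touching nothing.
It also fails if it takes over 66 s, if anything falls off the work surface, if the arm or the gripper's body presses on something with over 40 N, if the wrist force passes 120 N, or if a joint passes its speed limit or range.

ROBOT

A 6-joint arm with a two-finger parallel gripper is mounted at the origin on the work surface. World frame = base frame: x ahead of the robot, y to its left, z up, the work surface at z = 0. Lengths are in mm, angles in rad, forces in N, time in s.
With the tool pointing down it reaches from about 350 to 975 mm from the base axis. Payload 7.1 kg.
Tool frame: the origin (TCP) lies between the finger pads, 19 mm behind the fingertips; this is the grasp point; z points along the fingers, y is the line along which they close (so a half turn about z gives the same grasp; the last joint's range is limited). The gripper opens to 88 mm and grips with 3 to 60 N. Pads are 20 mm wide; open, the fingers measure 115 mm over their backs; the gripper's body (75 mm by 178 mm) begins 61 mm behind the grasp point.
Start: joints at [1.225, 0.423, 1.63, -0, 1.089, -0.019], TCP at [200.602, 591.915, 241.375] pointing down, gripper open.
Joint ranges: [-3, 3], [-0.9, 2.11], [0.09, 2.58], [-1.31, 4.45], [0.11, 2.69], [-2.54, 2.54]. Speed limits (rad/s): [2.39, 2.39, 3.01, 3.14, 3.14, 3.14].

INTERFACE

Orientations are given as a rotation vector (axis times angle).
In Python, from workcell import status, eyes, ticket gives the robot as it stands.
- The arm moves only by the shell command python3 -m jog 'ROWS' [OPENING]. ROWS is a JSON list of rows, 1 to 5 of them, each an object with the fields dx, dy, dz (the shift in mm), wx, wy, wz (a rotation vector in rad); a field left out counts as zero; each row shifts and turns the commanded pose from where the row before left it, along the tool's axes as they then stand; what a row does not reach is not made up. A row lasts 1/12 s, in which the tool goes at most 41.7 mm and 0.125 rad, less where a joint would pass 70% of its speed; a pose out of reach is approached as far as the arm can. OPENING is the finger opening in mm, set as the command begins (- or left out keeps the last). The fingers move at their own pace and stop on an object; the grip force is fixed at half the most. Time passes only in rows, so rows that do not move let the fingers close. It prints the time, the measured TCP pose, the force, the opening and the grip force at its end. Input that does not fit is refused with a message, and nothing moves.
- status.get_obs(): the state, without advancing time (a new reading comes with each control period).
- eyes.get_image(name): name is "scene" or "top" or "wrist"; returns a dict with "img" (480x640x3 uint8, red, green, blue), "range_z" (480x640 float32, mm along the optical axis (not along the pixel's ray), 0 where there is no reading), "fx", "fy", "cx", "cy" (pixels), "R" (3x3) and "t" (3): a world point X has camera coordinates R X + t. Camera axes: x right, y down, z forward; pixel columns grow to the right and rows downward; lengths in mm; the calibration is good to about 2 mm. A picture is of the moment at which its call begins.
- ticket.close_job(): hands the job in; it is judged then, once.
The state is a dict: "t": time; "qpos": joint angles; "qvel": joint speeds; "joint_torque": joint torques, N m; "ee_pos": TCP position; "orientation": TCP orientation; "ft_force": force on the tool from outside, world axes, zero at the start; "moment": the same for the moment, N m; "width": finger opening in mm; "grasp_force": force on a finger pad.
Only numpy, scipy, OpenCV 4.12 (cv2) and the standard library are available. Lean on these libraries where they do the work, as an engineer would, in place of code of your own. Each camera call takes 0.05 s, during which the arm holds its last target. There are 200 camera calls.

## Working session

There is one attempt and no reset: what is moved stays moved. The work goes in short steps, Python scripts to look and compute and a shell command to move; the robot and the scene stay as the last step left them, time stands still between calls to the robot, and variables do not carry over. Pictures are saved under pics/ and viewed, at most 10 in all, crops included, and the job is handed in when it is done.

```bash
ls; mkdir -p pics
cat > h.py <<'E'
import numpy as np, cv2
from workcell import status, eyes, ticket
def grab(n):
    d=eyes.get_image(n); np.savez('pics/%s.npz'%n,**d); cv2.imwrite('pics/%s.png'%n,d['img'][:,:,::-1]); return d
def load(n): return dict(np.load('pics/%s.npz'%n))
def ray(d,u,v):
    c=-d['R'].T@d['t']; r=d['R'].T@np.array([(u-d['cx'])/d['fx'],(v-d['cy'])/d['fy'],1]); return c,r
def onz(d,u,v,z):
    c,r=ray(d,u,v); return c+r*(z-c[2])/r[2]
def cloud(d):
    v,u=np.mgrid[:480,:640]; Z=d['range_z']
    P=np.stack([(u-d['cx'])/d['fx']*Z,(v-d['cy'])/d['fy']*Z,Z],-1)-d['t']
    return P@d['R']
E
python3 - <<'E'
from h import *
for n in ('scene','top'):
    d=grab(n); print(n,(-d['R'].T@d['t']).round(),d['fx'],d['R'].round(2).tolist())
o=status.get_obs(); print(o['t'],o['ee_pos'],o['orientation'],o['ft_force'])
E
```

```text
pics
scene [1123.  483.  665.] 449.65843132610854 [[-0.75, 0.66, 0.02], [0.37, 0.44, -0.82], [-0.54, -0.61, -0.58]]
top [ 406. -136. 1250.] 555.3664930758289 [[0.01, -1.0, -0.01], [-0.99, -0.01, -0.12], [0.12, 0.01, -0.99]]
0.1 [200.46401209 591.50592449 240.70654903] [-5.11066318e-01 -3.09951952e+00  2.00943603e-03] [ 0.84956653  0.77770405 -0.21746462]
```

View pics/top.png

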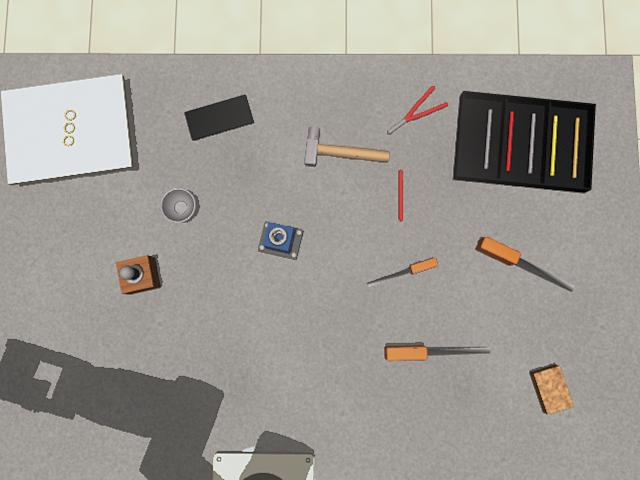

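View pics/scene.png

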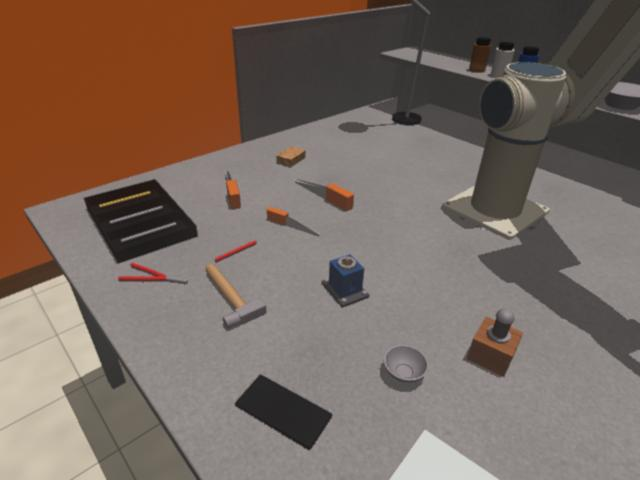

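The top view shows the stake in its block at about (130,272) and the holder's sleeve at (278,236). The orange wedge at (368..437, 284..263) is about 72 px, or 160 mm, long, so it is the right size; the other two are about 236 mm. In the scene view the stake is at (503,325), the holder at (347,275) and the small wedge at (277,215)-(318,235).

Run:
```python
from h import *
T=load('top');S=load('scene')
def comp(d,mask,box):
    x0,y0,x1,y1=box; m=np.zeros((480,640),np.uint8); m[y0:y1,x0:x1]=mask[y0:y1,x0:x1]; return m>0
for n,d,bx in (('top',T,dict(w=(360,250,445,295),h=(250,210,312,268),b=(105,245,168,300))),('scene',S,dict(w=(255,195,330,245),h=(315,245,375,305),b=(460,300,530,375)))):
    hsv=cv2.cvtColor(d['img'],cv2.COLOR_RGB2HSV); C=cloud(d); H,s,V=[hsv[...,i].astype(int) for i in range(3)]
    print(n,'table z', np.median(C[300:330,250:330,2]) )
    or_=comp(d,(H<20)&(s>150)&(V>100),bx['w'])
    P=C[or_]; z=np.percentile(P[:,2],95); top=P[P[:,2]>z-4]
    print('handle top z',z); 
    r=cv2.minAreaRect(top[:,:2].astype(np.float32)); print(' rect',r)
    bl=comp(d,(H>100)&(H<130)&(s>100),bx['h']); P=C[bl]; z=np.percentile(P[:,2],95); tp=P[P[:,2]>z-4]; print('holder body top',z,cv2.minAreaRect(tp[:,:2].astype(np.float32)))
    x0,y0,x1,y1=bx['h']; P=C[y0:y1,x0:x1].reshape(-1,3); q=P[(P[:,2]>77.5)&(P[:,2]<90)]; print(' sleeve',len(q),q[:,2].mean(),cv2.minEnclosingCircle(q[:,:2].astype(np.float32)))
    q=P[(P[:,2]>6)&(P[:,2]<90)]; print(' base(all)',cv2.minAreaRect(q[:,:2].astype(np.float32)))
    x0,y0,x1,y1=bx['b']; P=C[y0:y1,x0:x1].reshape(-1,3); 
    q=P[(P[:,2]>52)&(P[:,2]<58.5)]; print(' block top',len(q),np.median(q[:,2]),cv2.minAreaRect(q[:,:2].astype(np.float32)))
    q=P[(P[:,2]>70)]; print(' stake top',len(q),q[:,2].max(),q.mean(0), cv2.minEnclosingCircle(q[q[:,2]>95][:,:2].astype(np.float32)))
    x0,y0,x1,y1=bx['w']; P=C[y0:y1,x0:x1].reshape(-1,3); q=P[P[:,2]>4]; print(' wedge all',len(q),cv2.minAreaRect(q[:,:2].astype(np.float32)))
for n,d,b,k in (('t',T,(340,240,455,305),6),('h',T,(245,205,315,270),8)):
    pass
a=cv2.resize(T['img'][205:270,245:315],None,fx=5.5,fy=5.5,interpolation=2); b=cv2.resize(T['img'][240:305,360:445],None,fx=5,fy=5.5,interpolation=2)
cv2.imwrite('pics/c1.png',np.hstack([a,b])[:,:,::-1])
```

```text
top table z 0.24884630205926897
handle top z 38.33459010172063
 rect ((470.25567626953125, -250.7984161376953), (22.2597713470459, 262.62451171875), 24.416351318359375)
holder body top 77.54368788072472 ((570.44189453125, -28.28021240234375), (55.14918899536133, 51.69950866699219), 77.61238098144531)
 sleeve 155 80.86882104561164 ((569.299560546875, -26.173664093017578), 33.95957565307617)
 base(all) ((575.2691650390625, -27.449317932128906), (134.3780975341797, 129.60951232910156), 88.69126892089844)
 block top 561 55.98026832787007 ((488.6285705566406, 283.25042724609375), (71.27581024169922, 72.52448272705078), 13.486851692199707)
 stake top 234 1249.80688887738 [482.60261278 253.41010261 174.21706747] ((449.427978515625, 79.69454956054688), 219.88853454589844)
 wedge all 644 ((494.6727600097656, -260.55450439453125), (123.02045440673828, 280.4533996582031), 11.774820327758789)
scene table z 0.20249263830135855
handle top z 35.87822352144902
 rect ((518.4557495117188, -343.26617431640625), (20.037370681762695, 56.67873001098633), 17.96472930908203)
holder body top 74.76345859343876 ((823.7041015625, 226.54278564453125), (786.3489379882812, 65.68515014648438), 45.40302658081055)
 sleeve 114 80.48553858654914 ((573.3173217773438, -26.388599395751953), 19.34119415283203)
 base(all) ((573.341552734375, -25.60851287841797), (90.41551208496094, 71.65506744384766), 77.42534637451172)
 block top 800 55.95156110157603 ((491.12890625, 283.4295349121094), (74.1400146484375, 69.92428588867188), 12.850829124450684)
 stake top 442 664.5554034794005 [530.0020295  295.7210102  126.69445865] ((801.1638793945312, 386.93707275390625), 336.1334533691406)
 wedge all 512 ((741.55859375, 46.56561279296875), (1155.01513671875, 210.36094665527344), 54.24613571166992)
```

View pics/c1.png

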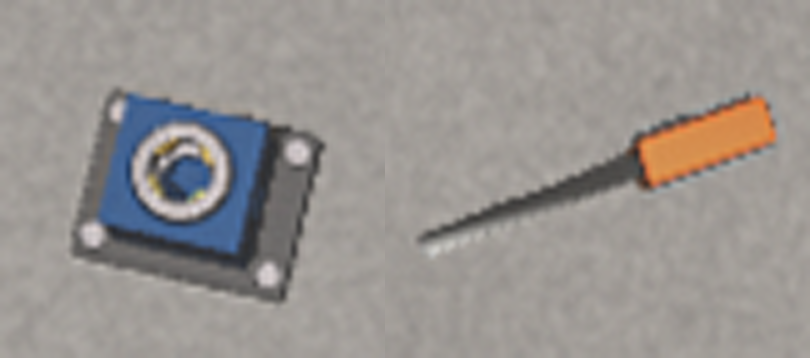

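Both views agree within 3 mm: holder body top at about z 74, sleeve rim at z 81 and (573,-26), holder x at 77.5° world. The wedge handle is at (518,-343) pointing 108°, with its top at z 35. The block top is at z 56 and (490,283). Next I move above the stake for a wrist view.

```bash
python3 -m jog '[{"dx": -34,"dy": -18},{"dx": -34,"dy": -18},{"dx": -34,"dy": -18},{"dx": -34,"dy": -18},{"dx": -34,"dy": -18}]' 88
python3 -m jog '[{"dx": -34,"dy": -18},{"dx": -34,"dy": -18},{"dx": -34,"dy": -18},{"dx": -34,"dy": -18},{"dx": -34,"dy": -18}]'
python3 -m jog '[{"dx": -33,"dy": -18},{}]'
cat > to.py <<'E'
import sys; from h import *
from scipy.spatial.transform import Rotation as Ro
o=status.get_obs(); R=Ro.from_rotvec(o['orientation']).as_matrix(); p=np.array(o['ee_pos'])
yaw=np.degrees(np.arctan2(R[1,1],R[0,1])); print('t',round(o['t'],2),'p',p.round(1),'yaw(y)',round(yaw,2),'toolz',R[:,2].round(4),'F',np.round(o['ft_force'],1),'w',round(o['width'],1),'g',round(o['grasp_force'],1),'q',np.round(o['qpos'],2))
if len(sys.argv)>3:
    d=R.T@(np.array(list(map(float,sys.argv[1:4])))-p); print('tool delta',d.round(1))
if len(sys.argv)>4:
    a=(float(sys.argv[4])-yaw+90)%180-90; print('rz',round(-np.radians(a),3), 'tilt fix (tool rotvec)', np.cross([0,0,1],R.T@[0,0,-1]).round(4))
E
python3 to.py
python3 - <<'E'
from h import *
d=grab('wrist'); print((-d['R'].T@d['t']).round(1),d['fx'],d['R'].round(2).tolist())
E
```

```text
t: 0.52
ee_pos: [333.4, 450.5, 241.1]
orientation: [-0.51, -3.1, 0.001]
ft_force: [-0.4, 0.3, 0.0]
width: 87.7
grasp_force: 0.0
t: 0.93
ee_pos: [465.7, 310.6, 241.2]
orientation: [-0.511, -3.099, 0.0]
ft_force: [0.9, 0.3, -0.1]
width: 87.9
grasp_force: 0.0
t: 1.1
ee_pos: [493.8, 280.5, 241.2]
orientation: [0.518, 3.097, -0.001]
ft_force: [-0.6, 0.8, -0.4]
width: 87.6
grasp_force: 0.0
t 1.1 p [493.8 280.5 241.2] yaw(y) 71.02 toolz [ 0.0013 -0.0012 -1.    ] F [-0.6  0.8 -0.4] w 87.6 g 0.0 q [ 0.5   0.34  1.76 -0.    1.04 -0.74]
[414.5 307.5 384.4] 401.8533295055415 [[0.33, 0.95, -0.0], [0.9, -0.31, 0.3], [0.29, -0.1, -0.95]]
```

View pics/wrist.png

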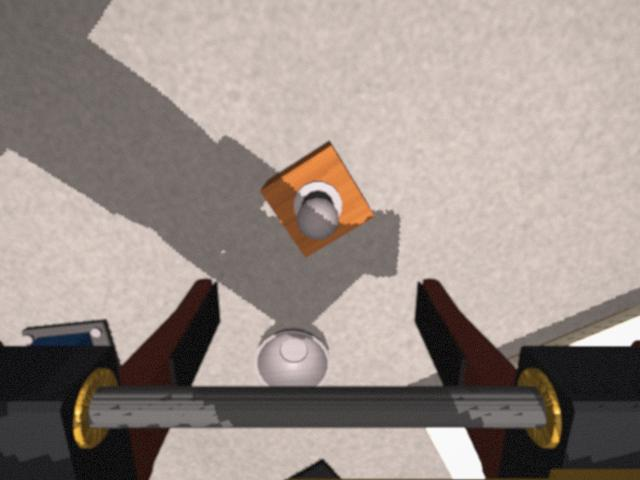

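The wrist view shows the stake head at (318,215) in the block, clear of everything, with the bowl at (293,360) well away. Now I refine the stake axis from three views.

```bash
python3 - <<'E'
from h import *
for n in ('top','scene','wrist'):
    C=cloud(load(n)).reshape(-1,3); near=C[np.hypot(C[:,0]-489,C[:,1]-283)<48]
    hd=near[(near[:,2]>96)&(near[:,2]<122)&(np.hypot(near[:,0]-489,near[:,1]-283)<25)]
    fl=near[(near[:,2]>60)&(near[:,2]<65)&(np.hypot(near[:,0]-489,near[:,1]-283)<24)]
    bl=near[(near[:,2]>53)&(near[:,2]<59)]
    A=np.c_[2*hd,np.ones(len(hd))]; s=np.linalg.lstsq(A,(hd**2).sum(1),rcond=None)[0]
    print(n,'head',len(hd),hd[:,2].max().round(1),cv2.minEnclosingCircle(hd[:,:2].astype(np.float32)),'sphere',s[:3].round(1),'fl',len(fl),cv2.minEnclosingCircle(fl[:,:2].astype(np.float32)) if len(fl)>3 else '', 'blk',cv2.minAreaRect(bl[:,:2].astype(np.float32)))
E
python3 to.py 489.5 283 150 70
```

```text
top head 172 120.1 ((487.47027587890625, 281.4175720214844), 15.234607696533203) sphere [488.1 281.7 105.4] fl 95 ((489.8302917480469, 284.239501953125), 22.858638763427734) blk ((488.3977966308594, 282.84014892578125), (70.67514038085938, 71.8206787109375), 13.52450942993164)
scene head 242 117.8 ((493.1622619628906, 283.9866027832031), 15.39019775390625) sphere [492.1 283.8 103.2] fl 150 ((491.3179931640625, 282.9107360839844), 21.353862762451172) blk ((490.8682556152344, 283.37005615234375), (73.6053466796875, 69.92428588867188), 12.850828170776367)
wrist head 1380 118.0 ((489.4707336425781, 281.13128662109375), 15.453892707824707) sphere [489.5 281.2 102. ] fl 604 ((489.41510009765625, 281.2064514160156), 19.93073272705078) blk ((489.70257568359375, 280.9981384277344), (70.3685073852539, 70.1731185913086), 13.122227668762207)
t 1.15 p [492.  282.3 241.1] yaw(y) 71.01 toolz [-1.e-04 -4.e-04 -1.e+00] F [-0.1  0.9 -0.1] w 87.9 g 0.0 q [ 0.5   0.34  1.76 -0.    1.04 -0.74]
tool delta [ 2.6 -0.1 91.1]
rz 0.018 tilt fix (tool rotvec) [-0.0004 -0.      0.    ]
```

```bash
python3 -m jog '[{"dx": 2.2,"dz": 38},{"dz": 38},{"dz": 38},{"dz": 25},{"dz": 16}]' 88
python3 -m jog '[{},{}]'; python3 to.py 489.7 282 86 71
python3 -m jog '[{},{},{},{},{}]' 10
python3 to.py
```

```text
t: 1.57
ee_pos: [485.4, 285.4, 83.1]
orientation: [-0.509, -3.096, 0.004]
ft_force: [-0.3, -0.4, 1.1]
width: 87.9
grasp_force: 0.0
t: 1.73
ee_pos: [487.0, 285.9, 85.7]
orientation: [-0.509, -3.098, 0.002]
ft_force: [0.7, 0.6, -0.0]
width: 87.7
grasp_force: 0.0
t 1.73 p [487.  285.9  85.7] yaw(y) 71.33 toolz [-0.0022 -0.001  -1.    ] F [ 0.7  0.6 -0. ] w 87.7 g 0.0 q [ 0.51  0.56  1.85  0.    0.73 -0.74]
tool delta [-3.8 -2.8 -0.3]
rz 0.006 tilt fix (tool rotvec) [-0.0017 -0.0018  0.    ]
t: 2.15
ee_pos: [488.6, 285.6, 87.2]
orientation: [0.511, 3.099, 0.001]
ft_force: [-0.2, 0.5, 1.4]
width: 58.1
grasp_force: 0.0
t 2.15 p [488.6 285.6  87.2] yaw(y) 71.27 toolz [ 1.2e-03  7.0e-04 -1.0e+00] F [-0.2  0.5  1.4] w 58.1 g 0.0 q [ 0.51  0.56  1.85  0.    0.73 -0.74]
```

```bash
python3 -m jog '[{"dx": -2,"dy": -2.5,"dz": 1},{},{},{}]' 10; python3 to.py 489.7 282 86
python3 -m jog '[{},{},{}]' 10; python3 to.py 489.7 282 86
python3 -m jog '[{},{},{}]' 10; python3 to.py 489.7 282 86
```

```text
t: 2.48
ee_pos: [489.4, 282.2, 85.4]
orientation: [-0.511, -3.1, 0.0]
ft_force: [-0.4, 0.5, -0.4]
width: 31.0
grasp_force: 0.0
t 2.48 p [489.4 282.2  85.4] yaw(y) 71.26 toolz [-1.e-04 -0.e+00 -1.e+00] F [-0.4  0.5 -0.4] w 31.0 g 0.0 q [ 0.5   0.56  1.85 -0.    0.73 -0.74]
tool delta [-0.4 -0.1 -0.6]
t: 2.73
ee_pos: [489.4, 282.3, 85.3]
orientation: [0.511, 3.1, -0.0]
ft_force: [1.1, -0.8, 0.1]
width: 29.4
grasp_force: 30.0
t 2.73 p [489.4 282.3  85.3] yaw(y) 71.28 toolz [ 0.e+00 -1.e-04 -1.e+00] F [ 1.1 -0.8  0.1] w 29.4 g 30.0 q [ 0.5   0.56  1.85 -0.    0.73 -0.74]
tool delta [-0.4 -0.2 -0.7]
t: 2.98
ee_pos: [489.3, 282.3, 85.3]
orientation: [0.511, 3.1, -0.0]
ft_force: [0.7, -0.9, 1.0]
width: 29.2
grasp_force: 30.0
t 2.98 p [489.3 282.3  85.3] yaw(y) 71.28 toolz [ 0.e+00 -1.e-04 -1.e+00] F [ 0.7 -0.9  1. ] w 29.2 g 30.0 q [ 0.5   0.56  1.85 -0.    0.73 -0.74]
tool delta [-0.4 -0.2 -0.7]
```

```bash
python3 -m jog '[{"dz": -8},{"dz": -25},{"dz": -32},{"dz": -32},{"dz": -18}]'
python3 -m jog '[{"dx": -15,"dy": -22},{"dx": -20,"dy": -30},{"dx": -22,"dy": -33},{"dx": -22,"dy": -33},{"dx": -22,"dy": -33}]'
python3 -m jog '[{"dx": -22,"dy": -33},{"dx": -22,"dy": -33},{"dx": -18,"dy": -27},{"dx": -10,"dy": -15},{"dx": -4.5,"dy": -6.5}]'
python3 -m jog '[{},{},{},{}]'
python3 to.py 572.5 -26.4 200 71.28
python3 - <<'E'
from h import *
d=grab('wrist'); grab('scene'); grab('top')
E
```

```text
t: 3.4
ee_pos: [489.9, 282.9, 203.7]
orientation: [0.511, 3.098, 0.003]
ft_force: [-0.2, 0.2, -3.2]
width: 29.4
grasp_force: 30.0
t: 3.82
ee_pos: [536.0, 105.5, 200.6]
orientation: [-0.51, -3.099, 0.0]
ft_force: [0.7, 0.5, -4.0]
width: 29.3
grasp_force: 30.0
t: 4.23
ee_pos: [572.3, -28.7, 200.4]
orientation: [-0.515, -3.099, 0.0]
ft_force: [-0.6, -0.3, -3.7]
width: 29.6
grasp_force: 30.0
t: 4.57
ee_pos: [571.8, -24.6, 200.3]
orientation: [-0.508, -3.1, -0.0]
ft_force: [-0.5, -0.8, -3.8]
width: 29.2
grasp_force: 30.0
t 4.57 p [571.8 -24.6 200.3] yaw(y) 71.37 toolz [-5.e-04  3.e-04 -1.e+00] F [-0.5 -0.8 -3.8] w 29.2 g 30.0 q [-0.06  0.4   1.78  0.    0.96 -1.31]
tool delta [-1.3 -1.5  0.3]
rz 0.002 tilt fix (tool rotvec) [ 0.0001 -0.0005  0.    ]
```

View pics/wrist.png

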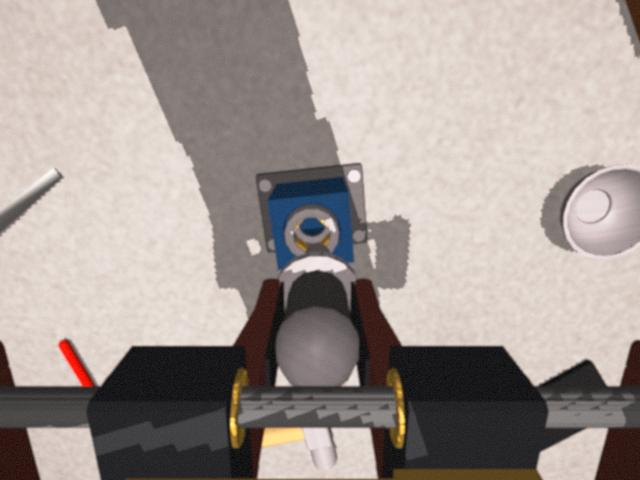

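The stake is held upright, flange at (317,270), and the sleeve's rim ring is at (312,230) just below it. Now I measure the relative offset in each view.

```bash
python3 - <<'E'
from h import *
def circ(q): 
    return np.array(cv2.minEnclosingCircle(q[:,:2].astype(np.float32))[0]).round(1),round(cv2.minEnclosingCircle(q[:,:2].astype(np.float32))[1],1),len(q)
def lsq(q,r):
    from scipy.optimize import least_squares
    return least_squares(lambda p:np.hypot(q[:,0]-p[0],q[:,1]-p[1])-r,[572,-26],loss='soft_l1').x.round(1)
for n in ('top','scene','wrist'):
    C=cloud(load(n)).reshape(-1,3); N=C[np.hypot(C[:,0]-572,C[:,1]+26)<33]
    f=lambda a,b,r=24:N[(N[:,2]>a)&(N[:,2]<b)&(np.hypot(N[:,0]-572,N[:,1]+26)<r)]
    for nm,a,b,r in (('sleeve',79,84,24),('flange',174.5,179,24),('head',217,235,20)):
        q=f(a,b,r); print(n,nm,circ(q) if len(q)>5 else len(q), q[:,2].max().round(1) if len(q) else '')
    q=f(125,165,16); print(n,'shank',len(q), [ (lsq(q[(q[:,2]>z)&(q[:,2]<z+12)], 7.5+4.5*(z+6-123.5)/47.5)) for z in (128,140,152) if ((q[:,2]>z)&(q[:,2]<z+12)).sum()>5])
d=np.load('pics/top.npz')
E
python3 to.py 572.5 -26.4 200
```

```text
top sleeve 0 
top flange 1 177.4
top head 0 
top shank 0 []
scene sleeve (array([573.7, -26.1]), 19.1, 96) 83.5
scene flange (array([574.6, -22.7]), 19.5, 68) 179.0
scene head (array([578.5, -28.4]), 16.1, 100) 234.9
scene shank 131 [array([572.4, -23.9]), array([572.8, -24.4]), array([572.4, -24.4])]
wrist sleeve (array([571.5, -29.7]), 18.9, 988) 83.3
wrist flange (array([569.1, -24.4]), 18.8, 1540) 179.0
wrist head (array([570. , -25.2]), 18.8, 6147) 235.0
wrist shank 169 [array([571.5, -25.5]), array([571.9, -25.4])]
t 4.72 p [572.  -25.  200.4] yaw(y) 71.36 toolz [-1.e-04  1.e-04 -1.e+00] F [ 0.3  0.  -3.9] w 29.3 g 30.0 q [-0.06  0.4   1.78  0.    0.96 -1.31]
tool delta [-0.9 -1.1  0.4]
```

```bash
python3 -m jog '[{"dx": -0.9,"dy": -2.1},{"dz": 10},{"dz": 15},{"dz": 10},{"dz": 5}]'
python3 -m jog '[{},{},{"dz": 10},{"dz": 8},{"dz": 4}]'
python3 -m jog '[{},{},{}]'; python3 to.py 572.2 -27.3 120
```

```text
t: 5.13
ee_pos: [571.2, -28.3, 158.3]
orientation: [-0.511, -3.097, 0.0]
ft_force: [-0.4, 0.1, -3.1]
width: 29.4
grasp_force: 30.0
t: 5.55
ee_pos: [571.9, -28.3, 137.3]
orientation: [-0.511, -3.099, 0.0]
ft_force: [-0.8, 0.7, -3.5]
width: 29.4
grasp_force: 30.0
t: 5.8
ee_pos: [572.5, -28.4, 138.5]
orientation: [0.511, 3.099, 0.0]
ft_force: [-0.2, -0.3, -3.8]
width: 29.5
grasp_force: 30.0
t 5.8 p [572.5 -28.4 138.5] yaw(y) 71.27 toolz [ 3.e-04 -0.e+00 -1.e+00] F [-0.2 -0.3 -3.8] w 29.5 g 30.0 q [-0.07  0.49  1.81  0.    0.84 -1.31]
tool delta [ 0.7  0.9 18.5]
```

```bash
python3 -m jog '[{"dx": 0.5,"dy": 0.8,"dz": 3},{"dz": 4},{"dz": 3},{},{}]'
python3 -m jog '[{"dz": 3},{"dz": 2},{},{},{}]'; python3 to.py 572.2 -27.3 120
```

```text
t: 6.22
ee_pos: [572.0, -27.4, 128.1]
orientation: [-0.511, -3.099, 0.0]
ft_force: [-0.5, 0.3, -4.8]
width: 29.4
grasp_force: 30.0
t: 6.63
ee_pos: [572.0, -27.5, 123.3]
orientation: [-0.511, -3.099, 0.0]
ft_force: [-1.1, -1.3, -3.0]
width: 29.6
grasp_force: 30.0
t 6.63 p [572.  -27.5 123.3] yaw(y) 71.28 toolz [-3.e-04 -1.e-04 -1.e+00] F [-1.1 -1.3 -3. ] w 29.6 g 30.0 q [-0.07  0.51  1.82 -0.    0.81 -1.31]
tool delta [-0.1  0.3  3.3]
```

```bash
python3 -m jog '[{"dz": 1.5,"wz": 0.06},{"dz": 1.5,"wz": 0.06},{"dz": 1,"wz": 0.06},{"dz": 0.5,"wz": 0.06},{"dz": 0.2,"wz": 0.06}]' | egrep 'pos|ft'
python3 -m jog '[{"dz": 0.2,"wz": -0.12},{"dz": 0.2,"wz": -0.12},{"dz": 0.2,"wz": -0.12},{"dz": 0.2,"wz": -0.12},{"dz": 0.2,"wz": -0.12}]'| egrep 'pos|ft'; python3 to.py
```

```text
ee_pos: [571.9, -27.7, 118.8]
ft_force: [-0.9, -1.7, -2.2]
ee_pos: [572.2, -27.8, 117.8]
ft_force: [-1.0, -1.8, -3.2]
t 7.47 p [572.2 -27.8 117.8] yaw(y) 88.81 toolz [ 2.e-04 -6.e-04 -1.e+00] F [-1.  -1.8 -3.2] w 29.4 g 30.0 q [-0.07  0.52  1.82 -0.    0.8  -1.62]
```

```bash
python3 -m jog '[{"dx": 0.3,"dy": -0.5,"dz": 0.2,"wz": 0.12},{"dz": 0.2,"wz": 0.12},{"dz": 0.2,"wz": 0.12},{"dz": 0.2,"wz": 0.12},{"dz": 0.2,"wz": 0.12}]' | egrep 'pos|ft'
python3 -m jog '[{"dz": 0.2,"wz": -0.12},{"dz": 0.2,"wz": -0.12},{"dz": 0.2,"wz": -0.12},{"dz": 0.2,"wz": -0.12},{"dz": 0.2,"wz": -0.12}]'| egrep 'pos|ft'; python3 to.py
python3 -m jog '[{"dz": 0.2,"wz": 0.12},{"dz": 0.2,"wz": 0.12},{"dz": 0.2,"wz": 0.12},{"dz": 0.2,"wz": 0.12},{"dz": 0.2,"wz": 0.12}]' | egrep 'pos|ft'
```

```text
ee_pos: [571.7, -28.1, 116.8]
ft_force: [-1.1, -1.4, -3.4]
ee_pos: [572.0, -28.3, 115.8]
ft_force: [0.4, -2.6, -2.8]
t 8.3 p [572.  -28.3 115.8] yaw(y) 88.81 toolz [ 3.e-04 -5.e-04 -1.e+00] F [ 0.4 -2.6 -2.8] w 29.5 g 30.0 q [-0.07  0.52  1.82 -0.    0.8  -1.62]
ee_pos: [571.8, -28.2, 114.9]
ft_force: [-1.2, -2.1, -1.6]
```

```bash
python3 -m jog '[{"dx": -0.4,"dy": -0.6,"dz": 0.15,"wz": -0.12},{"dz": 0.15,"wz": -0.12},{"dz": 0.15,"wz": -0.12},{"dz": 0.15,"wz": -0.12},{"dz": 0.15,"wz": -0.12}]'| egrep 'pos|ft'
python3 -m jog '[{"dz": 0.15,"wz": 0.12},{"dz": 0.15,"wz": 0.12},{"dz": 0.15,"wz": 0.12},{"dz": 0.15,"wz": 0.12},{"dz": 0.15,"wz": 0.12}]' | egrep 'pos|ft'; python3 to.py
```

```text
ee_pos: [572.3, -28.7, 114.4]
ft_force: [-0.5, -0.4, -0.6]
ee_pos: [572.3, -28.7, 113.9]
ft_force: [-1.2, -0.6, 0.4]
t 9.55 p [572.3 -28.7 113.9] yaw(y) 53.78 toolz [ 1.1e-03 -3.0e-04 -1.0e+00] F [-1.2 -0.6  0.4] w 29.4 g 30.0 q [-0.07  0.52  1.83 -0.    0.79 -1.01]
```

```bash
python3 -m jog '[{"dz": 0.18,"wz": -0.12},{"dz": 0.18,"wz": -0.12},{"dz": 0.18,"wz": -0.12},{"dz": 0.18,"wz": -0.12},{"dz": 0.18,"wz": -0.12}]'| egrep 'pos|ft'
python3 -m jog '[{"dz": 0.18,"wz": 0.12},{"dz": 0.18,"wz": 0.12},{"dz": 0.18,"wz": 0.12},{"dz": 0.18,"wz": 0.12},{"dz": 0.18,"wz": 0.12}]' | egrep 'pos|ft'; python3 -m jog '[{"dz": 0.18,"wz": -0.12},{"dz": 0.18,"wz": -0.12},{"dz": 0.18,"wz": -0.12},{"dz": 0.18,"wz": -0.12},{"dz": 0.18,"wz": -0.12}]'| egrep 'pos|ft';python3 to.py
```

```text
ee_pos: [572.6, -28.6, 113.1]
ft_force: [-0.4, 0.4, 0.1]
ee_pos: [572.4, -28.8, 112.3]
ft_force: [-0.2, -2.1, 2.0]
ee_pos: [572.7, -28.7, 111.4]
ft_force: [-0.8, -0.9, 2.6]
t 10.8 p [572.7 -28.7 111.4] yaw(y) 88.76 toolz [ 2.e-03  1.e-04 -1.e+00] F [-0.8 -0.9  2.6] w 29.1 g 30.0 q [-0.07  0.53  1.83  0.    0.79 -1.62]
```

```bash
for i in 1; do python3 -m jog '[{"dz": 0.18,"wz": 0.12},{"dz": 0.18,"wz": 0.12},{"dz": 0.18,"wz": 0.12},{"dz": 0.18,"wz": 0.12},{"dz": 0.18,"wz": 0.12}]' | egrep 'pos|ft'; python3 -m jog '[{"dz": 0.18,"wz": -0.12},{"dz": 0.18,"wz": -0.12},{"dz": 0.18,"wz": -0.12},{"dz": 0.18,"wz": -0.12},{"dz": 0.18,"wz": -0.12}]'| egrep 'pos|ft';done; python3 to.py
python3 - <<'E'
from h import *
d=grab('scene'); u0,v0=[int(x) for x in (347-40,255-50)]
C=cloud(d).reshape(-1,3); N=C[np.hypot(C[:,0]-573,C[:,1]+26)<24]
print(np.histogram(N[:,2],bins=np.arange(66,100,1)))
cv2.imwrite('pics/c2.png',cv2.resize(d['img'][190:310,290:410],None,fx=5,fy=5,interpolation=2)[:,:,::-1])
E
```

```text
ee_pos: [572.5, -28.8, 110.5]
ft_force: [-0.8, -1.0, 3.1]
ee_pos: [572.5, -28.8, 109.8]
ft_force: [-1.0, -0.7, 5.3]
t 11.63 p [572.5 -28.8 109.8] yaw(y) 88.75 toolz [ 0.0016  0.     -1.    ] F [-1.  -0.7  5.3] w 29.2 g 30.0 q [-0.07  0.53  1.83  0.    0.78 -1.62]
(array([ 0,  0,  0,  2,  4,  9, 21, 24, 17,  8, 12,  4,  3,  4,  4,  6,  7,
        8,  9, 20, 20,  9,  3,  4,  6,  5,  6,  5, 13,  4,  4,  9,  6]), array([66, 67, 68, 69, 70, 71, 72, 73, 74, 75, 76, 77, 78, 79, 80, 81, 82,
       83, 84, 85, 86, 87, 88, 89, 90, 91, 92, 93, 94, 95, 96, 97, 98, 99]))
```

View pics/c2.png

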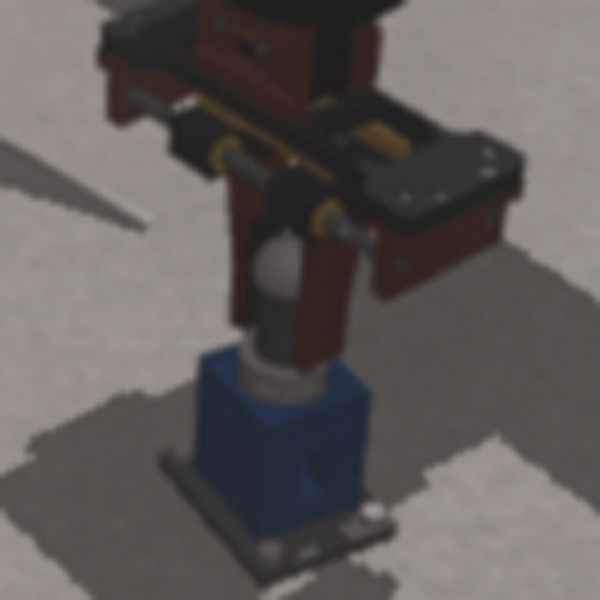

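The crop shows the flange standing on the sleeve with no clear gap, its top at z about 86 against 87 for home at rest. I keep turning until the load shows the flange bottoming.

```bash
python3 -m jog '[{"dz": 0.18,"wz": 0.12},{"dz": 0.18,"wz": 0.12},{"dz": 0.18,"wz": 0.12},{"dz": 0.18,"wz": 0.12},{"dz": 0.18,"wz": 0.12}]' | egrep 'pos|ft'; python3 -m jog '[{"dz": 0.1,"wz": -0.12},{"dz": 0.1,"wz": -0.12},{"dz": 0.1,"wz": -0.12},{"dz": 0.1,"wz": -0.12},{"dz": 0.1,"wz": -0.12}]'| egrep 'pos|ft'; python3 to.py
```

```text
ee_pos: [572.5, -28.6, 109.0]
ft_force: [-2.6, -0.0, 8.0]
ee_pos: [572.6, -28.8, 108.7]
ft_force: [-2.0, -1.7, 8.6]
t 12.52 p [572.6 -28.8 108.7] yaw(y) 88.59 toolz [ 1.8e-03 -1.0e-04 -1.0e+00] F [-2.  -1.7  8.6] w 29.4 g 30.0 q [-0.07  0.53  1.83  0.    0.78 -1.62]
```

```bash
python3 -m jog '[{"wz": 0.12},{"wz": 0.12},{"wz": 0.12},{"wz": 0.12},{"wz": 0.12}]' | egrep 'pos|ft'; python3 -m jog '[{"wz": -0.12},{"wz": -0.12},{"wz": -0.12},{"wz": -0.12},{"wz": -0.12}]'| egrep 'pos|ft';  python3 -m jog '[{"dz": 0.1,"wz": 0.12},{"dz": 0.1,"wz": 0.12},{"dz": 0.1,"wz": 0.12},{"dz": 0.1,"wz": 0.12},{"dz": 0.1,"wz": 0.12}]'| egrep 'pos|ft'; python3 to.py
```

```text
ee_pos: [572.6, -28.6, 108.7]
ft_force: [-2.5, -0.2, 7.9]
ee_pos: [572.6, -28.8, 108.7]
ft_force: [-1.8, -0.5, 9.4]
ee_pos: [572.6, -28.5, 108.4]
ft_force: [-3.2, 1.0, 9.9]
t 13.77 p [572.6 -28.5 108.4] yaw(y) 53.64 toolz [ 1.8e-03 -2.0e-04 -1.0e+00] F [-3.2  1.   9.9] w 29.4 g 30.0 q [-0.07  0.53  1.83 -0.    0.78 -1.01]
```

```bash
python3 -m jog '[{"dz": -0.8},{},{},{},{}]' 60; python3 -m jog '[{},{"dz": -15},{"dz": -35},{"dz": -38},{"dz": -38}]'
python3 -m jog '[{"dz": -20,"wz": 0.1},{"wz": 0.12},{"wz": 0.12}]'
python3 to.py 522 -354 240 18
python3 - <<'E'
from h import *
for n in ('scene','wrist'):
    d=grab(n); C=cloud(d).reshape(-1,3); N=C[np.hypot(C[:,0]-572.5,C[:,1]+27)<24]
    h,_=np.histogram(N[:,2],bins=np.arange(70,150,1)); print(n,dict(zip(range(70,150),h)) if n=='wrist' else '',N[N[:,2]<160][:,2].max())
    q=N[(N[:,2]>84)&(N[:,2]<90)]; print(np.median(q[:,2]),cv2.minEnclosingCircle(q[:,:2].astype(np.float32)))
    q=N[(N[:,2]>125)&(N[:,2]<150)]; print(cv2.minEnclosingCircle(q[:,:2].astype(np.float32)))
E
```

```text
t: 14.18
ee_pos: [571.8, -28.6, 107.5]
orientation: [-0.968, -2.989, -0.0]
ft_force: [0.0, -0.4, -0.3]
width: 58.4
grasp_force: 0.0
t: 14.6
ee_pos: [571.1, -28.6, 234.3]
orientation: [-0.968, -2.987, 0.001]
ft_force: [0.4, -0.6, 1.1]
width: 60.2
grasp_force: 0.0
t: 14.85
ee_pos: [572.8, -28.7, 255.7]
orientation: [1.466, 2.774, 0.003]
ft_force: [-1.0, 0.2, -0.9]
width: 60.5
grasp_force: 0.0
t 14.85 p [572.8 -28.7 255.7] yaw(y) 34.28 toolz [ 4.e-03 -2.e-04 -1.e+00] F [-1.   0.2 -0.9] w 60.5 g 0.0 q [-0.07  0.33  1.74  0.    1.07 -0.67]
tool delta [-240.2 -225.2   15.6]
rz 0.284 tilt fix (tool rotvec) [ 0.0031  0.0024 -0.    ]
scene  142.7085422193691
86.91672779266608 ((574.2864379882812, -26.849069595336914), 20.7478084564209)
((575.1517944335938, -25.497282028198242), 15.706798553466797)
wrist {70: np.int64(11), 71: np.int64(40), 72: np.int64(231), 73: np.int64(275), 74: np.int64(85), 75: np.int64(7), 76: np.int64(1), 77: np.int64(0), 78: np.int64(0), 79: np.int64(0), 80: np.int64(0), 81: np.int64(5), 82: np.int64(6), 83: np.int64(13), 84: np.int64(10), 85: np.int64(28), 86: np.int6
[... 611 characters left out ...]
np.int64(0), 121: np.int64(0), 122: np.int64(0), 123: np.int64(0), 124: np.int64(0), 125: np.int64(8), 126: np.int64(11), 127: np.int64(13), 128: np.int64(17), 129: np.int64(38), 130: np.int64(54), 131: np.int64(65), 132: np.int64(53), 133: np.int64(52), 134: np.int64(50), 135: np.int64(67), 136: np.int64(133), 137: np.int64(151), 138: np.int64(155), 139: np.int64(162), 140: np.int64(214), 141: np.int64(183), 142: np.int64(49), 143: np.int64(6), 144: np.int64(0), 145: np.int64(0), 146: np.int64(0), 147: np.int64(0), 148: np.int64(0)} 143.35082903674623
87.42319945113428 ((571.5021362304688, -29.14204978942871), 19.853670120239258)
((571.6993408203125, -29.04159927368164), 15.508099555969238)
```

Seated and released: flange top at z 87.2 and head top at 142, which is home with the sleeve up. On to the wedge.

```bash
python3 -m jog '[{"dx": -15,"dy": -14},{"dx": -26,"dy": -25},{"dx": -28,"dy": -27},{"dx": -28,"dy": -27},{"dx": -28,"dy": -27}]' 60 |egrep 'pos|ft'
python3 -m jog '[{"dx": -28,"dy": -27},{"dx": -28,"dy": -27},{"dx": -26,"dy": -25},{"dx": -18,"dy": -17},{"dx": -9,"dy": -8,"wz": 0.04}]' |egrep 'pos|ft'
python3 -m jog '[{"dz": 15,"wz": 0.12},{"dz": 15,"wz": 0.12},{"dz": 15},{"dz": 5},{}]'|egrep 'pos|ft'
python3 -m jog '[{},{}]'|egrep 'pos|ft'
python3 - <<'E'
from h import *
d=grab('wrist'); C=cloud(d); hsv=cv2.cvtColor(d['img'],cv2.COLOR_RGB2HSV).astype(int)
m=(hsv[...,0]<20)&(hsv[...,1]>150)&(hsv[...,2]>90)&(np.hypot(C[...,0]-519,C[...,1]+345)<60)
P=C[m]; z=np.percentile(P[:,2],90); q=P[(P[:,2]>z-4)]; print(z,cv2.minAreaRect(q[:,:2].astype(np.float32)))
w=C[(np.hypot(C[...,0]-500,C[...,1]+290)<110)&(C[...,2]>2.5)&(C[...,2]<60)]
u=np.array([-.309,.951]); s=(w[:,:2]-[518.5,-343.3])@u; l=(w[:,:2]-[518.5,-343.3])@[-.951,-.309]
for a in range(-40,140,10):
    k=(s>a)&(s<a+10)&(abs(l)<16)
    if k.sum()>3: print(a,k.sum(),np.median(l[k]).round(1),l[k].min().round(1),l[k].max().round(1),np.percentile(w[k,2],90).round(1))
E
python3 to.py 519 -348 22 18
```

```text
ee_pos: [543.3, -201.0, 253.0]
ft_force: [0.8, -0.7, -0.1]
ee_pos: [519.3, -351.4, 252.9]
ft_force: [-1.0, 0.3, -0.0]
ee_pos: [519.6, -347.2, 201.7]
ft_force: [-0.1, -0.1, 0.1]
ee_pos: [521.0, -348.4, 204.4]
ft_force: [0.6, 0.0, -0.6]
286.4841990438251 ((519.6233520507812, -322.2294616699219), (79.38968658447266, 15.017057418823242), 17.431671142578125)
-40 62 5.3 -6.3 14.9 34.8
-30 272 4.9 -4.2 14.9 35.1
-20 299 5.0 -4.9 14.9 35.0
-10 299 5.0 -4.8 14.8 35.0
0 300 5.0 -4.7 14.8 35.1
10 318 5.1 -4.5 14.6 35.0
20 342 5.2 -9.0 15.5 34.6
30 138 5.4 1.3 12.5 23.5
40 142 5.4 1.4 9.5 21.7
50 154 5.6 1.5 10.4 19.6
60 157 6.3 1.6 10.4 17.8
70 164 6.1 1.7 10.5 15.5
80 157 5.8 -6.4 10.5 13.7
90 156 6.6 1.9 10.6 11.6
100 165 5.9 1.9 10.7 9.5
110 166 6.0 2.0 10.7 7.6
120 97 6.8 2.1 10.8 6.0
t 16.42 p [ 521.  -348.5  204.6] yaw(y) 18.61 toolz [ 1.2e-03 -8.0e-04 -1.0e+00] F [ 0.6 -0.1 -1.1] w 60.0 g 0.0 q [-0.61  0.47  1.65  0.    1.02 -0.93]
tool delta [  1.3  -1.9 182.6]
rz 0.011 tilt fix (tool rotvec) [ 0.0009  0.0012 -0.    ]
```

View pics/wrist.png

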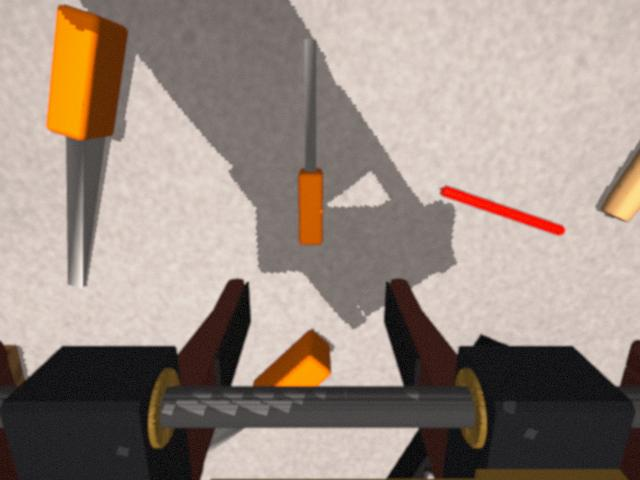

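The wedge lies straight ahead in the wrist view: handle (311,170)-(311,245), tip (309,40), with clear space for the fingers on both sides. Handle top is at z 35 and the blade falls from 23.5 to about 5, which matches the sizes given. The wrist view puts it 5 mm to the side of the scene estimate. I trust the wrist, since it agreed with the stake.

```bash
python3 -m jog '[{"dx": -1.3,"dy": -5.8,"dz": 20},{"dz": 38},{"dz": 38},{"dz": 30},{"dz": 15}]' 60 |egrep 'pos|ft'
python3 -m jog '[{"dz": 5},{},{},{}]'|egrep 'pos|ft'
python3 to.py 515.9 -351.6 23 18.65
python3 - <<'E'
from h import *
d=grab('wrist'); C=cloud(d)
u=np.array([-.3198,.9475]); L=np.array([-.9475,-.3198]); w=C[(np.hypot(C[...,0]-515,C[...,1]+345)<150)&(C[...,2]>2.5)&(C[...,2]<40)]
s=(w[:,:2]-[515.9,-351.6])@u; l=(w[:,:2]-[515.9,-351.6])@L
for a in range(-30,150,10):
    k=(s>a)&(s<a+10)&(abs(l)<14)
    if k.sum()>3: print(a,k.sum(),np.median(l[k]).round(1),l[k].min().round(1),l[k].max().round(1),np.median(w[k,2]).round(1))
k=(abs(l)<7);print(s[k].max())
E
```

```text
ee_pos: [514.0, -350.6, 59.7]
ft_force: [-0.9, -0.0, 1.3]
ee_pos: [516.4, -352.3, 59.5]
ft_force: [0.7, -0.3, 0.6]
t 17.17 p [ 516.4 -352.3   59.5] yaw(y) 18.57 toolz [ 0.0026 -0.0018 -1.    ] F [ 0.7 -0.3  0.6] w 60.2 g 0.0 q [-0.62  0.66  1.72 -0.    0.75 -0.94]
tool delta [ 0.9 -0.4 36.5]
rz -0.001 tilt fix (tool rotvec) [ 0.0018  0.0026 -0.    ]
-30 332 0.3 -9.7 9.8 33.8
-20 781 0.1 -9.6 10.1 34.0
-10 813 0.0 -9.9 10.1 34.0
0 854 0.0 -9.8 9.9 33.9
10 896 -0.0 -9.7 10.1 34.0
20 941 -0.0 -9.9 10.0 34.0
30 1073 0.4 -9.9 10.0 26.7
40 449 -0.1 -4.3 4.5 21.8
50 457 -0.1 -4.3 4.4 19.8
60 456 0.1 -4.3 4.4 17.7
70 464 0.2 -4.3 4.3 15.8
80 471 -0.2 -4.3 4.3 13.8
90 471 -0.2 -4.3 4.2 11.8
100 485 0.1 -4.3 4.2 9.8
110 489 0.1 -10.2 4.1 7.8
120 294 -0.3 -4.3 4.0 6.2
126.0617372503414
```

Wedge centreline is within 0.2 mm and x = s-54 by the blade height, so the grip point is right.

```bash
python3 -m jog '[{"dx": 0.5,"dy": -0.4,"dz": 18,"wx": 0.002,"wy": 0.0025},{"dz": 12},{"dz": 6},{},{}]' 60 |egrep 'pos|ft'
python3 -m jog '[{},{},{},{},{}]' 5 |egrep 'pos|ft|wid|gr'
python3 -m jog '[{},{},{}]'|egrep 'pos|ft|wid|gr'; python3 to.py 515.9 -351.6 22 18.65
```

```text
ee_pos: [514.6, -351.1, 21.5]
ft_force: [0.3, 0.4, -0.6]
ee_pos: [514.8, -351.3, 21.9]
ft_force: [-0.4, -1.4, 0.1]
width: 30.0
grasp_force: 0.0
ee_pos: [514.8, -351.2, 21.7]
ft_force: [0.2, -0.0, 1.8]
width: 19.9
grasp_force: 30.0
t 18.3 p [ 514.8 -351.2   21.7] yaw(y) 18.56 toolz [-0.0023  0.0015 -1.    ] F [ 0.2 -0.   1.8] w 19.9 g 30.0 q [-0.62  0.72  1.72 -0.    0.7  -0.94]
tool delta [-0.7  0.9 -0.3]
rz -0.002 tilt fix (tool rotvec) [-0.0017 -0.0022  0.    ]
```

```bash
python3 -m jog '[{"dz": -10},{"dz": -25},{"dz": -15,"wz": 0.05},{"wz": 0.1},{"wz": 0.12}]' |egrep 'pos|ft'
python3 -m jog '[{"wz": 0.12},{"wz": 0.1},{"wz": 0.05},{},{}]' |egrep 'pos|ft|wid'; python3 to.py 528.3 -226.9 55 -12.5
```

```text
ee_pos: [515.4, -351.8, 73.5]
ft_force: [0.2, -0.1, -1.5]
ee_pos: [514.8, -351.2, 71.9]
ft_force: [-0.1, -0.4, -1.7]
width: 20.3
t 19.13 p [ 514.8 -351.2   71.9] yaw(y) -12.27 toolz [-0.0027  0.0017 -1.    ] F [-0.1 -0.4 -1.7] w 20.3 g 30.0 q [-0.62  0.64  1.72 -0.    0.78 -0.4 ]
tool delta [124.4 -13.1  17.1]
rz 0.004 tilt fix (tool rotvec) [-0.003  -0.0011  0.    ]
```

```bash
python3 -m jog '[{"dx": 15,"dy": -2,"wx": -0.003,"wy": -0.001},{"dx": 30,"dy": -3},{"dx": 35,"dy": -4},{"dx": 28,"dy": -3},{"dx": 12,"dy": -1}]' |egrep 'pos|ft'
python3 -m jog '[{"dx": 4,"dz": 8},{"dz": 8},{},{},{}]' |egrep 'pos|ft|wid'; python3 to.py 528.3 -226.9 48 -12.5
python3 - <<'E'
from h import *
d=grab('wrist'); grab('scene'); C=cloud(d)
N=C[np.hypot(C[...,0]-572,C[...,1]+29)<75]
q=N[(N[:,2]>6)&(N[:,2]<13)]; print('base',len(q),cv2.minAreaRect(q[:,:2].astype(np.float32)))
q=N[(N[:,2]>69.5)&(N[:,2]<75)]; print('body',len(q),np.median(q[:,2]),cv2.minAreaRect(q[:,:2].astype(np.float32)))
q=N[(N[:,2]>84)&(N[:,2]<90)]; print('flange',np.median(q[:,2]),cv2.minEnclosingCircle(q[:,:2].astype(np.float32)))
u=np.array([.2164,.9763]); L=np.array([-.9763,.2164])
w=C[(np.hypot(C[...,0]-528,C[...,1]+227)<160)]; s=(w[:,:2]-[528.3,-226.9])@u; l=(w[:,:2]-[528.3,-226.9])@L
for a in range(40,150,10):
    k=(s>a)&(s<a+10)&(abs(l)<9)&(w[:,2]>20)
    if k.sum()>3: print(a,k.sum(),np.median(l[k]).round(1),l[k].min().round(1),l[k].max().round(1),np.median(w[k,2]).round(1))
k=(abs(l)<5)&(w[:,2]>20)&(s<170); print(s[k].max())
E
```

```text
ee_pos: [527.1, -227.4, 71.5]
ft_force: [0.1, -0.2, -1.4]
ee_pos: [528.5, -228.5, 55.3]
ft_force: [0.4, 0.5, -0.5]
width: 20.0
t 19.97 p [ 528.5 -228.5   55.3] yaw(y) -12.45 toolz [-2.e-04  1.e-04 -1.e+00] F [ 0.4  0.5 -0.5] w 20.0 g 30.0 q [-0.43  0.62  1.83  0.    0.69 -0.21]
tool delta [ 1.5 -0.6  7.3]
rz 0.001 tilt fix (tool rotvec) [-0.0003 -0.0001  0.    ]
base 0 ((0.0, 0.0), (0.0, 0.0), 0.0)
body 0 nan ((0.0, 0.0), (0.0, 0.0), 0.0)
flange nan ((0.0, 0.0), 0.0)
40 681 -0.4 -4.8 4.1 54.8
50 700 -0.4 -4.8 4.0 52.8
60 711 -0.4 -4.8 4.0 50.7
70 710 -0.4 -4.8 4.0 48.7
80 2002 -0.2 -4.7 3.9 198.6
90 768 -0.4 -5.1 3.9 44.6
100 782 -0.4 -5.0 3.9 42.5
110 547 -0.8 -5.0 3.8 40.8
117.01095741022104
  return _methods._mean(a, axis=axis, dtype=dtype,
  ret = ret.dtype.type(ret / rcount)
```

View pics/wrist.png

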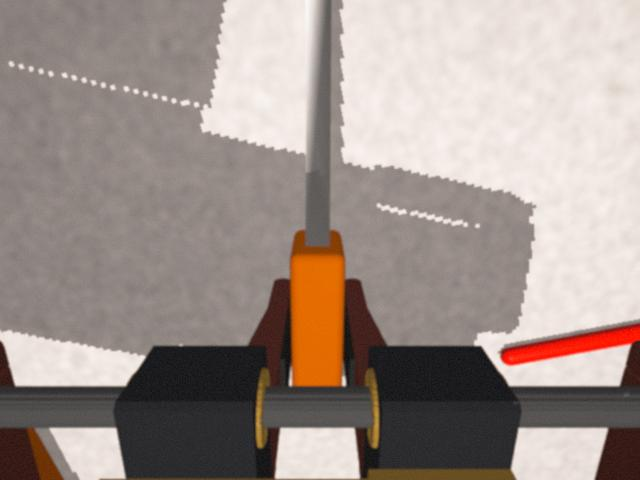

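The wedge is straight in the fingers, its blade running up the middle of the view (318,240)-(318,0). Lower to slot height and enter, watching the force.

```bash
python3 -m jog '[{"dx": 8,"dy": -0.5,"dz": 5},{"dx": 12,"dz": 3},{"dx": 12},{"dx": 4},{}]' |egrep 'pos|ft'
python3 -m jog '[{},{},{},{"dx": 3},{"dx": 5}]' |egrep 'pos|ft'
python3 -m jog '[{"dx": 5},{"dx": 5},{"dx": 3},{},{}]' |egrep 'pos|ft'; python3 to.py 557 -97.1 45.7 -12.5
python3 - <<'E'
from h import *
d=grab('scene'); cv2.imwrite('pics/c3.png',cv2.resize(d['img'][160:310,250:400],None,fx=4,fy=4,interpolation=2)[:,:,::-1])
E
```

```text
ee_pos: [536.1, -190.4, 47.5]
ft_force: [-0.2, -0.6, -1.2]
ee_pos: [537.6, -184.6, 47.7]
ft_force: [0.2, -0.5, -0.5]
ee_pos: [540.5, -171.3, 47.6]
ft_force: [0.0, 0.5, -1.5]
t 21.32 p [ 540.5 -171.3   47.6] yaw(y) -12.34 toolz [-0.e+00  1.e-04 -1.e+00] F [ 0.   0.5 -1.5] w 20.0 g 30.0 q [-0.33  0.63  1.85  0.    0.66 -0.11]
tool delta [76.   0.3  1.9]
rz 0.003 tilt fix (tool rotvec) [-0.     -0.0001  0.    ]
```

View pics/c3.png

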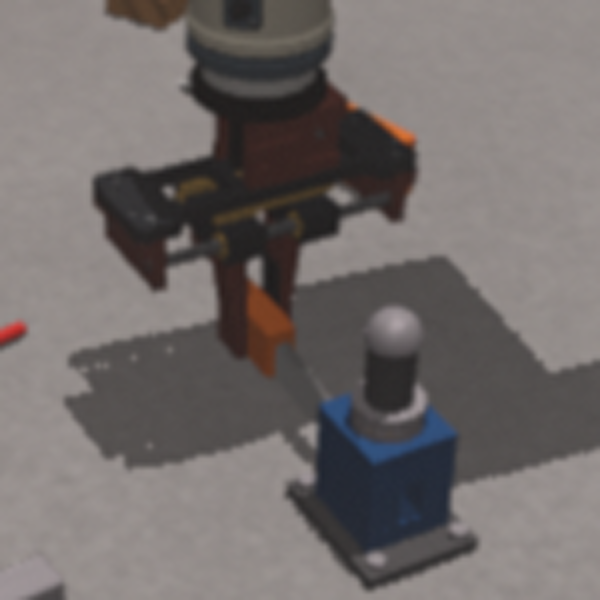

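The crop shows the blade entering the slot with no contact force and the stake still seated. Advance a little, then lower onto the slot floor.

```bash
python3 -m jog '[{"dx": 4},{"dx": 5},{"dx": 3,"dz": 0.5},{"dz": 0.5},{}]' |egrep 'pos|ft'
python3 -m jog '[{"dz": 0.4},{"dz": 0.4},{"dz": 0.2},{},{}]' |egrep 'pos|ft'; python3 to.py 557 -97.1 45.7 -12.5
```

```text
ee_pos: [542.9, -159.5, 46.5]
ft_force: [-0.2, 0.1, -1.1]
ee_pos: [543.0, -159.9, 45.7]
ft_force: [-0.5, 0.5, 0.9]
t 22.2 p [ 543.  -159.9   45.7] yaw(y) -12.39 toolz [ 1.e-04  2.e-04 -1.e+00] F [-0.5  0.5  0.9] w 19.9 g 30.0 q [-0.31  0.63  1.86  0.    0.66 -0.09]
tool delta [64.4  0.2  0. ]
rz 0.002 tilt fix (tool rotvec) [ 0.0001 -0.0002  0.    ]
```

```bash
python3 -m jog '[{"dx": 3},{"dx": 4},{"dx": 4},{"dx": 3},{}]' |egrep 'pos|ft'
python3 -m jog '[{"dx": 3},{"dx": 3},{"dx": 3},{"dx": 2},{}]' |egrep 'pos|ft|wid'; python3 to.py 554.2 -110 45.7 -12.5
```

```text
ee_pos: [546.3, -145.5, 45.7]
ft_force: [0.0, 1.7, 0.8]
ee_pos: [548.4, -138.2, 46.0]
ft_force: [-5.1, -19.7, 2.8]
width: 19.7
t 23.03 p [ 548.4 -138.2   46. ] yaw(y) -12.29 toolz [ 7.0e-04 -3.7e-03 -1.0e+00] F [ -5.1 -19.7   2.8] w 19.7 g 30.0 q [-0.27  0.63  1.86 -0.01  0.65 -0.05]
tool delta [28.8 -0.4  0.2]
rz 0.004 tilt fix (tool rotvec) [ 0.0015  0.0035 -0.    ]
```

```bash
python3 -m jog '[{"dx": 3},{"dx": 3},{"dx": 3},{"dx": 3},{}]' |egrep 'pos|ft|wid'
python3 -m jog '[{"dx": 3},{"dx": 3},{"dx": 2},{}]' |egrep 'pos|ft|wid'; python3 to.py 554.2 -110 45.7 -12.5
python3 - <<'E'
from h import *
d=grab('scene'); C=cloud(d).reshape(-1,3); N=C[np.hypot(C[:,0]-573,C[:,1]+27)<24]
print('head top',np.sort(N[N[:,2]<170][:,2])[-5:]); q=N[(N[:,2]>84)&(N[:,2]<98)]; print(np.histogram(q[:,2],bins=range(78,100)))
E
```

```text
ee_pos: [550.7, -128.0, 46.0]
ft_force: [-5.7, -28.8, 4.0]
width: 19.9
ee_pos: [552.4, -120.3, 46.0]
ft_force: [-5.9, -28.7, 2.9]
width: 20.1
t 23.78 p [ 552.4 -120.3   46. ] yaw(y) -12.28 toolz [ 2.0e-04 -5.5e-03 -1.0e+00] F [ -5.9 -28.7   2.9] w 20.1 g 30.0 q [-0.23  0.63  1.86 -0.01  0.65 -0.01]
tool delta [10.5 -0.4  0.2]
rz 0.004 tilt fix (tool rotvec) [ 0.0014  0.0053 -0.    ]
head top [143.18248484 143.64212627 143.71484248 144.31472062 144.95660487]
(array([ 0,  0,  0,  0,  0,  0,  3,  6, 16, 18, 24, 23, 17,  7,  2, 10,  3,
        4,  3,  8,  0]), array([78, 79, 80, 81, 82, 83, 84, 85, 86, 87, 88, 89, 90, 91, 92, 93, 94,
       95, 96, 97, 98, 99]))
```

```bash
cat > w.py <<'E'
from h import *
d=grab('wrist'); C=cloud(d); o=status.get_obs(); print('TCP s',(np.array(o['ee_pos'][:2])-[572.2,-28.7])@[.2164,.9763])
w=C.reshape(-1,3); s=(w[:,:2]-[572.2,-28.7])@[.2164,.9763]; l=(w[:,:2]-[572.2,-28.7])@[-.9763,.2164]
k=(abs(l)<9)&(w[:,2]>54.5)&(w[:,2]<61)&(s<-35)&(s>-140); print('handle top s',np.percentile(s[k],[0.5,99.5]).round(1),np.median(w[k,2]).round(1))
for a in range(-60,-28,6):
    k=(abs(l)<3)&(s>a)&(s<a+6)&(w[:,2]<62)&(w[:,2]>20)
    if k.sum()>3: z=np.median(w[k,2]); print(a+3,k.sum(),z.round(1),'tip s by height',(a+3+(z-24-4)/.2).round(1))
r=np.hypot(w[:,0]-572,w[:,1]+29); h=w[(r<24)&(w[:,2]>84)&(w[:,2]<160)]; print('head top',len(h),h[:,2].max() if len(h) else '')
d=grab('scene'); C=cloud(d).reshape(-1,3); N=C[np.hypot(C[:,0]-573,C[:,1]+27)<24]
print('scene head top',np.sort(N[N[:,2]<170][:,2])[-5:].round(1)); q=N[(N[:,2]>78)&(N[:,2]<98)]; print(np.histogram(q[:,2],bins=range(78,99))[0])
E
python3 w.py
```

```text
TCP s -93.77003880473168
handle top s [-114.4  -74.6] 58.1
-57 260 44.5 tip s by height 25.7
-51 256 43.4 tip s by height 26.0
-45 260 42.2 tip s by height 25.8
-39 263 41.0 tip s by height 25.9
-33 77 40.1 tip s by height 27.7
head top 3911 138.4208489208725
scene head top [143.1 143.3 143.3 144.  144.3]
[ 3 12 12  3  4  6  2 12 10 15 24 23 16  9  7  2  8  4  2  6]
```

The wedge slipped about 13 mm in the fingers: the tip is 26 mm past the axis and the stake is lifted about 3 mm. I'll let go and push it home with closed fingers on the back of the handle.

```bash
python3 -m jog '[{"dx": -4},{"dx": -3},{},{},{}]' 50 |egrep 'pos|ft|wid'
python3 -m jog '[{"dz": -12},{"dz": -20},{"dz": -12},{"dx": -10},{"dx": -25}]' |egrep 'pos|ft|wid'
python3 -m jog '[{"dx": -15},{"dx": -7},{},{},{}]' 2 |egrep 'pos|ft|wid'
python3 to.py 539.5 -176 44 -12.4; python3 w.py
```

```text
ee_pos: [551.1, -122.2, 45.5]
ft_force: [0.2, -0.2, 0.3]
width: 48.6
ee_pos: [544.8, -155.9, 90.9]
ft_force: [0.2, 0.4, 0.2]
width: 49.7
ee_pos: [538.8, -178.0, 89.4]
ft_force: [0.1, -0.0, 0.8]
width: 20.0
t 25.18 p [ 538.8 -178.    89.4] yaw(y) -12.37 toolz [-3.e-04  4.e-04 -1.e+00] F [ 0.1 -0.   0.8] w 20.0 g 0.0 q [-0.34  0.56  1.84  0.    0.74 -0.12]
tool delta [ 2.1  0.3 45.4]
rz 0.0 tilt fix (tool rotvec) [-0.0004 -0.0003  0.    ]
TCP s -152.7519256589006
handle top s [-134.3  -75.8] 57.8
-57 195 44.1 tip s by height 23.5
-51 209 42.9 tip s by height 23.7
-45 201 41.9 tip s by height 24.5
-39 209 40.7 tip s by height 24.5
-33 207 39.4 tip s by height 24.0
-27 120 38.4 tip s by height 25.2
head top 0 
scene head top [143.4 143.5 143.7 143.8 143.8]
[ 6 12  5  6  1  3  7  9 12 19 28 20 14  6  3  5  3  6  5  4]
```

```bash
python3 -m jog '[{"dz": 15},{"dz": 20},{"dz": 10},{},{}]' 2 |egrep 'pos|ft|wid'
python3 -m jog '[{"dx": 3},{"dx": 3},{"dx": 3},{"dx": 3},{}]' |egrep 'pos|ft|wid'
python3 -m jog '[{"dx": 3},{"dx": 3},{"dx": 3},{}]' |egrep 'pos|ft|wid'
python3 to.py 546.7 -144 44 -12.4; python3 w.py
```

```text
ee_pos: [538.6, -177.9, 44.2]
ft_force: [1.3, -0.6, -1.0]
width: 2.1
ee_pos: [542.3, -170.0, 45.9]
ft_force: [-4.6, -21.9, 0.3]
width: 2.1
ee_pos: [544.1, -162.9, 46.0]
ft_force: [-6.5, -28.3, -0.6]
width: 1.8
t 26.45 p [ 544.1 -162.9   46. ] yaw(y) -12.28 toolz [ 0.0027 -0.0067 -1.    ] F [ -6.5 -28.3  -0.6] w 1.8 g 14.2 q [-0.31  0.63  1.85 -0.01  0.65 -0.09]
tool delta [19.  -1.4  1.9]
rz 0.002 tilt fix (tool rotvec) [ 0.004  0.006 -0.   ]
TCP s -136.8393659833274
handle top s [-127.7  -66.8] 58.2
-57 323 46.3 tip s by height 34.4
-51 341 45.1 tip s by height 34.4
-45 340 43.7 tip s by height 33.7
-39 340 42.5 tip s by height 33.3
-33 342 41.3 tip s by height 33.4
-27 358 46.0 tip s by height 63.1
head top 0 
scene head top [144.5 144.7 145.2 145.3 145.6]
[ 8  3 21 11  4  1  5  2  5 14 12 21 14 23 21  7  7  4  5  2]
```

```bash
python3 -m jog '[{"dx": 3,"dy": -0.5},{"dx": 3},{"dx": 3},{"dx": 3},{}]' |egrep 'pos|ft|wid'
python3 -m jog '[{"dx": 3},{"dx": 1},{},{}]' |egrep 'pos|ft|wid'
python3 to.py 546.7 -144 44 -12.4; python3 w.py
```

```text
ee_pos: [546.0, -148.8, 45.7]
ft_force: [-1.6, -10.4, -0.5]
width: 1.6
ee_pos: [547.0, -143.1, 45.6]
ft_force: [-1.3, -6.1, 0.8]
width: 2.1
t 27.3 p [ 547.  -143.1   45.6] yaw(y) -12.36 toolz [ 0.0018 -0.0015 -1.    ] F [-1.3 -6.1  0.8] w 2.1 g 3.5 q [-0.28  0.63  1.86 -0.    0.65 -0.06]
tool delta [-0.9 -0.1  1.6]
rz 0.001 tilt fix (tool rotvec) [ 0.0021  0.0011 -0.    ]
TCP s -117.18423293340078
handle top s [-107.8  -46.7] 57.9
-57 326 58.0 tip s by height 93.2
-51 341 57.9 tip s by height 98.7
-45 377 48.0 tip s by height 55.1
-39 321 46.5 tip s by height 53.6
-33 340 45.4 tip s by height 53.8
-27 116 44.7 tip s by height 56.5
head top 5329 113.70320091347656
scene head top [149.8 149.9 149.9 150.1 150.4]
[11 13 23 16 11  0  0  0  0  0  0  1  9 11  7 15 20 20 22 12]
```

The drive force has dropped and the head is up about 8 mm, with the tip about 53 mm past the axis: the stake is free. Back away, then a final look.

```bash
python3 -m jog '[{"dx": -4},{"dx": -10},{"dx": -15},{"dx": -10,"dz": -10},{"dz": -30}]' |egrep 'pos|ft'
python3 -m jog '[{"dz": -38},{"dx": -20,"dz": -30},{"dx": -30,"dz": -20},{"dx": -20},{}]' |egrep 'pos|ft'
python3 -m jog '[{},{},{}]' |egrep 'pos|ft'
python3 - <<'E'
from h import *
d=grab('scene'); C=cloud(d).reshape(-1,3); N=C[np.hypot(C[:,0]-573,C[:,1]+27)<24]
print('head top',np.sort(N[N[:,2]<170][:,2])[-5:].round(1)); print(np.histogram(N[:,2],bins=range(78,99))[0]); q=N[(N[:,2]>133)&(N[:,2]<160)]; print(cv2.minEnclosingCircle(q[:,:2].astype(np.float32)))
cv2.imwrite('pics/c4.png',cv2.resize(d['img'][160:310,250:400],None,fx=4,fy=4,interpolation=2)[:,:,::-1])
E
```

```text
ee_pos: [535.2, -181.3, 82.5]
ft_force: [-0.3, 0.9, 0.7]
ee_pos: [523.4, -252.4, 175.6]
ft_force: [-0.2, 0.1, -0.2]
ee_pos: [522.6, -247.7, 172.1]
ft_force: [-0.1, -0.4, 0.5]
head top [149.7 149.7 150.  150.4 150.6]
[ 8 16 22 17  9  3  0  0  0  0  0  6  4  8  7 12 23 29 17  9]
((574.2446899414062, -30.659029006958008), 15.00680160522461)
```

View pics/c4.png

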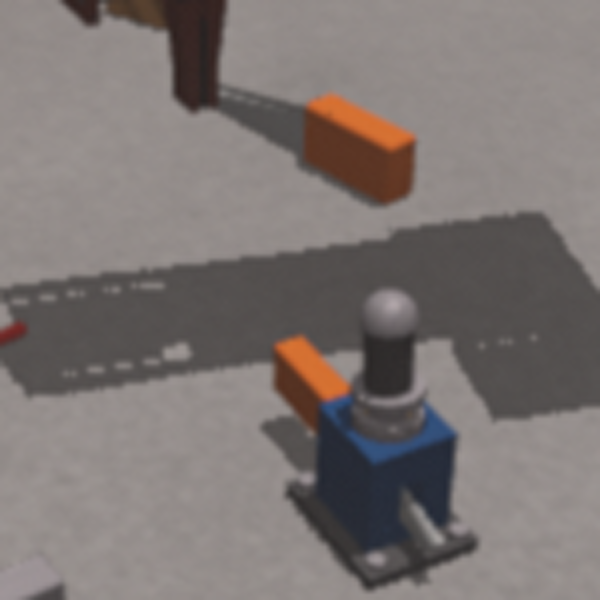

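The final crop shows the stake raised, with a gap between flange and sleeve at (388,405). The wedge is through the slot with its tip out at (440,540), and the robot is clear.

```bash
python3 -c "
from workcell import ticket; print(ticket.close_job())"
```

```text
the job is handed in; nothing more can be done
None
```

The job is handed in at about 28 s: the stake was seated home by turning and let go, then the wedge (which slipped in the fingers once and was finished by pushing on its handle) lifted it about 8 mm, leaving it standing loose with a slight lean and the robot clear.

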